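Blank off the well of the dry-block heater

TASK

Take the square-headed steel plug out of the black stand and blank off the single well in the aluminium block of the white heater with it: feel for the hole, then press the plug straight in until its collar sits flush on the block, and let go. The block stands with play in the heater, so search gently by light touch and never drive the plug hard against the block; leave the round-headed plug in its place in the stand.

Things in the scene. Friction and masses are not known exactly. Their poses are not given: they have to be found in the camera images.
- block_seat (a point): Centre of the heater's 90 mm square pan, at the height of the aluminium block's flat top (70 mm above the worktop; z up). The block, 80 x 80 mm, 10 mm proud of the rim, stands off-centre in the pan by up to 4.5 mm along x and along y, differently every time, jammed (gives only above 100 N). Its well is mid-block: up to 6.4 mm from this point.
- heater: White dry-block heater, fixed; case 136 x 150 mm, rim 60 mm high; origin mid-underside, 70 mm below block_seat; front with display to -x. The block's one well is 13.5 mm wide, sharp-edged, blind. 24 mm down it a stiff dark steel slug fills it; the plug must push the slug 10 mm down with about 7 N to come home; it stays where pushed.
- plug_head (a point): Point on the axis of the square-headed plug, in its head, 26 mm above the collar's underside, 26 mm below the top, 60 mm above the foot: gripped here, fingertips clear the block when the plug is home. The head's faces look along x and y of this frame, z up. 68 mm above the worktop at the start, 96 mm when home.
- plug: Steel plug, 110 to 180 g, upright in the stand: square head 22 x 22 mm, 46 mm high; below it a round collar 28 mm wide, 6 mm thick; below that a plain round shaft 12 mm wide, 34 mm long, flat foot, no chamfer. 86 mm long. Origin mid-foot, z towards the head.
- plug_foot (a point): Middle of the flat foot of the square-headed plug's shaft; 8 mm above the worktop at the start, 36 mm when the plug is home.
- stand: Black plastic stand, fixed, 66 x 150 x 42 mm, long along its y, origin mid-underside, z up. Two loose holes, 22 mm wide, on its long axis, 42 mm either side of the middle, hold the two plugs by their collars, either plug in either hole.
- round_plug: Round-headed steel plug, to be left alone: head 30 mm wide, collar 38 mm, shaft 18 mm (too thick for the well), as tall as the other. Origin mid-foot, z towards the head; 8 mm above the worktop.

How it is judged (in metres and radians):
On the way, in this order (a step that is already met when the one before it is completed fails the run):
1. the square-headed plug is lifted clear of the stand (height (world z) of plug_foot above 0.05 m), for 0.1 s.
2. its shaft has entered the well (z of plug_foot in the frame of block_seat below -0.006 m and horizontal distance between plug_foot and block_seat below 0.01 m), for 0.1 s.
At the end, for the whole second after the job is handed in: The square-headed plug stands in the block's well, its foot at least 32 mm below the block's top (collar flush within 2 mm), upright within 0.07 rad, at rest, and released; the round-headed plug is within 20 mm of where it was (z of plug_foot in the frame of block_seat below -0.032 m and horizontal distance between plug_foot and block_seat below 0.01 m and angle between the z axis of plug and the z axis of heater, either way round below 0.07 rad and linear speed of plug below 0.02 m/s and distance of round_plug from where it was at the start of the episode below 0.02 m); the robot touches nothing.
It fails at once if the square-headed plug presses on the heater or its block with more than 30 N (contact force between plug and heater above 30 N).
It fails at once if the round-headed plug is moved more than 20 mm (distance of round_plug from where it was at the start of the episode above 0.02 m).
It also fails if it takes over 72 s, if anything falls off the work surface, if the arm or the gripper's body presses on something with over 40 N, if the wrist force passes 120 N, or if a joint passes its speed limit or range.

ROBOT

A 6-joint arm with a two-finger parallel gripper is mounted at the origin on a cart in front of the work surface, level with it; the furniture and walls round the work are solid. World frame = base frame: x ahead of the robot, y to its left, z up, the work surface at z = 0. Lengths are in m, angles in degrees, forces in N, time in s.
With the tool pointing down it reaches from about 0.4 to 0.825 m from the base axis. Payload 7 kg.
Tool frame: the origin (TCP) lies midway between the tips of the shut fingers; the grasp point (between the pads) lies 19 mm behind it; z points along the fingers, y is the line along which they close (so a half turn about z gives the same grasp; the last joint's range is limited). The gripper opens to 88 mm and grips with 3 to 60 N. Pads are 19 mm wide; open, the fingers measure 130 mm over their backs; the gripper's body (78 mm by 193 mm) begins 47 mm behind the grasp point.
Start: joints at [-58.78, 20.546, 0.682, 0, -70.136, -16.507], TCP at [0.171, -0.653, 0.227] pointing down, gripper open.
Joint ranges: [-176.03, 176.03], [-82.01, 121.73], [-58.28, 71.71], [-173.87, 95.51], [-174.79, -0.11], [-173.66, 173.66]. Speed limits (degrees/s): [136.94, 136.94, 172.46, 180, 180, 180].

INTERFACE

Orientations are given as a 3x3 rotation matrix whose columns are the frame's x, y, z axes.
In Python, from rig import robot gives the robot as it stands. Calls block until the motion is done:
- robot.goto(position, orientation): joint-space move of the TCP to a pose.
- robot.servo_line(position, ori=None, speed=0.15): straight line of the TCP; ori=None keeps the orientation; speed is the mean speed in m/s.
- robot.movej(angles): joint-space move.
- robot.move_gripper(opening): opening from 0.0 (shut) to 1.0 (fully open); the grip force is fixed at half the most; returns when the fingers have stopped.
- robot.dwell(seconds).
- robot.ik(position, orientation): joint angles nearest the present ones, or None.
- robot.grab_frame(name): name is "side" or "top"; returns (picture, depth): 384x512x3 uint8, red, green, blue; 384x512 float32, m along the optical axis (not along the pixel's ray), 0 where there is no reading.
- robot.camera_info(name): a dict with "vfov" (degrees; the focal length in pixels is half the picture's height over the tangent of half this angle, whatever the lens; pixels are square), "cx", "cy" (the principal point, pixels), "view" (4x4, takes a point from world to camera coordinates). Camera axes: x right, y down, z forward; pixel columns grow to the right and rows downward; lengths in m; the calibration is good to about 2 mm. A picture is of the moment at which its call begins. camera_info takes no time and is no camera call.
A pose or a line that the arm cannot do raises robot.Unreachable and nothing moves.
- robot.job_done(): hands the job in; it is judged then, once.
Readings, each from a call of its own:
- robot.read_t(): time.
- robot.read_qpos(): joint angles.
- robot.read_qvel(): joint speeds.
- robot.read_effort(): joint torques, N m.
- robot.read_position(): TCP position.
- robot.read_tcp_rot(): TCP orientation.
- robot.read_force(): force on the tool from outside, world axes, zero at the start.
- robot.read_ft_torque(): the same for the moment, N m.
- robot.read_grip_width(): opening from 0.0 (shut) to 1.0 (fully open).
- robot.read_finger_force(): force on a finger pad.
Only numpy, scipy, OpenCV 4.12 (cv2) and the standard library are available. Lean on these libraries where they do the work, as an engineer would, in place of code of your own. Each camera call takes 0.05 s, during which the arm holds its last target. There are 200 camera calls.

## Working session

There is one attempt and no reset: what is moved stays moved. The work goes in short steps, each a Python script; the robot and the scene stay as the last script left them, time stands still between calls to the robot, and variables do not carry over. Pictures are saved under pics/ and viewed, at most 10 in all, crops included, and the job is handed in when it is done.

```bash
ls; mkdir -p pics; python3 - <<'E'
from rig import robot
import cv2, numpy as np
ims=[]
for n in("side","top"):
    p,d=robot.grab_frame(n); np.savez(f"pics/{n}0.npz",p=p,d=d)
    ims.append(cv2.cvtColor(p,cv2.COLOR_RGB2BGR)); print(n,robot.camera_info(n))
    cv2.imwrite(f"pics/{n}0.png",ims[-1])
print(robot.read_t(),robot.read_force(),robot.read_tcp_rot())
E
```

```text
pics
side {'vfov': 54.522503622672, 'cx': 257.9803960326671, 'cy': 196.17145888100103, 'view': array([[-0.99821308, -0.05863576, -0.01151035,  0.53797975],
       [-0.01811413,  0.48049457, -0.87681061,  0.0356998 ],
       [ 0.05694312, -0.87503532, -0.4806981 ,  0.9699513 ],
       [ 0.        ,  0.        ,  0.        ,  1.        ]])}
top {'vfov': 53.67003152062551, 'cx': 264.4925538155417, 'cy': 191.44858511366428, 'view': array([[-1.49875669e-02, -9.99886897e-01, -1.25160172e-03,
         1.24132980e-01],
       [-9.90838126e-01,  1.50199378e-02, -1.34217022e-01,
         5.39141709e-01],
       [ 1.34220640e-01, -7.71451887e-04, -9.90951172e-01,
         8.68179047e-01],
       [ 0.00000000e+00,  0.00000000e+00,  0.00000000e+00,
         1.00000000e+00]])}
0.1 [ 0.40537144  0.74340875 -1.26019265] [[-9.67226568e-01 -2.53914349e-01 -5.19090503e-04]
 [-2.53914837e-01  9.67225563e-01  1.40207277e-03]
 [ 1.46071209e-04  1.48792682e-03 -9.99998882e-01]]
```

View pics/top0.png

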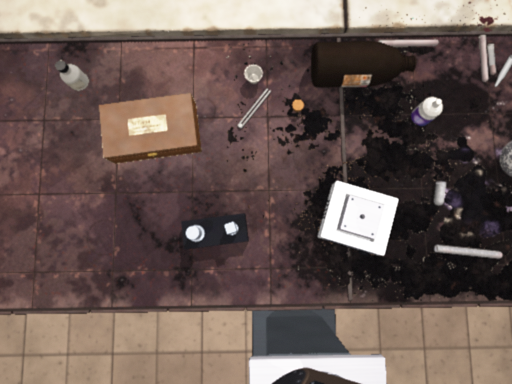

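View pics/side0.png

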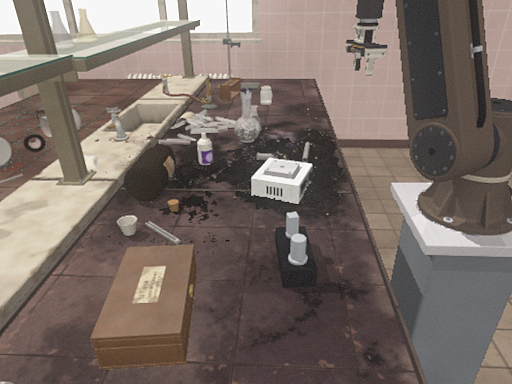

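The top view shows the stand around (215,229), with the square head at (232,228) and the round one at (195,233). The heater is at (358,218) and its well is the dark dot at (362,216). The side view confirms that the square plug is the one nearer the heater. Next I'll look at enlarged crops.

```bash
cat > h.py <<'E'
import numpy as np, cv2
from rig import robot
def cast(n,u,v,z):
    c=robot.camera_info(n); f=192/np.tan(np.radians(c["vfov"]/2)); V=c["view"]; R=V[:3,:3]
    o=-R.T@V[:3,3]; d=R.T@np.array([(u-c["cx"])/f,(v-c["cy"])/f,1]); return o+d*(z-o[2])/d[2]
def proj(n,P):
    c=robot.camera_info(n); f=192/np.tan(np.radians(c["vfov"]/2)); V=c["view"]
    q=V[:3,:3]@np.asarray(P)+V[:3,3]; return np.array([f*q[0]/q[2]+c["cx"],f*q[1]/q[2]+c["cy"]])
def cloud(n,d):
    c=robot.camera_info(n); f=192/np.tan(np.radians(c["vfov"]/2)); V=c["view"]
    v,u=np.indices(d.shape); q=np.stack([(u-c["cx"])/f*d,(v-c["cy"])/f*d,d],-1)
    return (q-V[:3,3])@V[:3,:3]
E
python3 - <<'E'
from h import *
t=np.load("pics/top0.npz"); p,d=t["p"],t["d"]
W=cloud("top",d); g=p.min(2)
a=cv2.resize(p[195:260,175:255],None,fx=5,fy=5,interpolation=cv2.INTER_CUBIC)
b=cv2.resize(p[175:260,312:405],None,fx=4,fy=4,interpolation=cv2.INTER_CUBIC)
im=np.zeros((345,780,3),np.uint8); im[:325,:400]=a; im[:340,405:777]=b
cv2.imwrite("pics/crops.png",im[:,:,::-1])
def blob(m,box):
    k=np.zeros(m.shape,np.uint8); x0,y0,x1,y1=box; k[y0:y1,x0:x1]=m[y0:y1,x0:x1]
    cs,_=cv2.findContours(k,cv2.RETR_EXTERNAL,cv2.CHAIN_APPROX_NONE); c=max(cs,key=cv2.contourArea)
    return c
for nm,m,box,z in [("sq",g>110,(215,205,250,250),.094),("rd",g>110,(180,205,214,250),.094),
   ("heaterWhite",g>150,(305,170,410,265),.06),("stand",(W[...,2]>.03),(170,200,260,260),.042),("well",g<110,(354,208,370,225),.07)]:
    c=blob(m,box); r=cv2.minAreaRect(c); M=cv2.moments(c)
    pts=np.array([cast("top",*q,z)[:2] for q in cv2.boxPoints(r)])
    e=pts[1]-pts[0]; cen=cast("top",M["m10"]/max(M["m00"],1e-9),M["m01"]/max(M["m00"],1e-9),z) if M["m00"] else None
    print(nm,cv2.contourArea(c),"rectc",pts.mean(0).round(4),"cen",cen,"sz",np.linalg.norm(e).round(4),np.linalg.norm(pts[2]-pts[1]).round(4),"ang%90",np.degrees(np.arctan2(e[1],e[0]))%90)
for (u,v) in [(232,226),(195,230),(362,216),(350,200),(330,195),(228,240)]: print(u,v,W[v,u].round(4))
E
```

```text
sq 123.5 rectc [0.4533 0.1903] cen [0.45370704 0.19133035 0.094     ] sz 0.0292 0.0279 ang%90 17.61251857217448
rd 231.5 rectc [0.4439 0.2707] cen [0.44387476 0.2705304  0.094     ] sz 0.0368 0.0393 ang%90 44.814562534334364
heaterWhite 3894.0 rectc [ 0.4747 -0.1   ] cen [ 0.47378036 -0.10023887  0.06      ] sz 0.1391 0.1588 ang%90 71.66860995033757
stand 1738.5 rectc [0.4493 0.2355] cen [0.44911306 0.23523232 0.042     ] sz 0.1516 0.0661 ang%90 6.505614910238549
well 2.5 rectc [ 0.4762 -0.1031] cen [ 0.47644622 -0.10282099  0.07      ] sz 0.0033 0.0047 ang%90 43.20630454704107
232 226 [0.4576 0.1891 0.0906]
195 230 [0.45   0.2708 0.0909]
362 216 [ 0.4784 -0.1114  0.0445]
350 200 [ 0.5138 -0.0794  0.0692]
330 195 [ 0.5302 -0.04    0.0349]
228 240 [0.4274 0.2026 0.043 ]
```

View pics/crops.png

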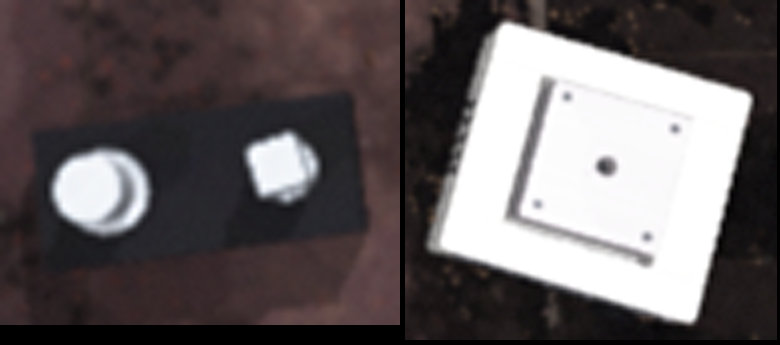

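The crop puts the well at about pixel (361.6, 216.1), with four small bolt holes around it. The square head's top face is centred near (230, 227.5), with its edges turned about 18° in the world. I'll pick the head centre off the enlarged face and cross-check it with depth, then check reachability.

```bash
cat >> h.py <<'E'
def Rdown(a):  # tool y (closing line) at world angle a deg, z down
    a=np.radians(a); y=np.array([np.cos(a),np.sin(a),0]); z=np.array([0,0,-1.]); return np.column_stack([np.cross(y,z),y,z])
E
python3 - <<'E'
from h import *
for n,box in (("top",(215,205,250,250)),("side",(280,205,304,240))):
    t=np.load(f"pics/{n}0.npz"); W=cloud(n,t["d"]); x0,y0,x1,y1=box; k=W[y0:y1,x0:x1].reshape(-1,3)
    k=k[(k[:,2]>(.086))&(k[:,2]<.1)]; r=cv2.minAreaRect(k[:,:2].astype(np.float32)*1000)
    print(n,len(k),k.mean(0).round(4),r)
# top face corners in crop 1
c=np.array([[247,147],[290,132],[309,185],[262,198]],float); c=(c+.5)/5-.5+[175,195]
P=np.array([cast("top",*q,.094)[:2] for q in c]); print(P.mean(0),np.diff(P,axis=0))
print("well",cast("top",361.6,216.1,.07), "wellpx side",proj("side",cast("top",361.6,216.1,.07)))
for a in(18,198):
    for p in([.454,.191,.05],[.454,.191,.2],[.476,-.103,.08],[.476,-.103,.2]): 
        q=robot.ik(p,Rdown(a)); print(a,p,None if q is None else np.round(q,1))
E
```

```text
top 102 [0.4542 0.1933 0.0931] ((454.2264404296875, 193.37545776367188), (21.800012588500977, 21.64767074584961), 17.118934631347656)
side 164 [0.4521 0.2309 0.0931] ((451.5714111328125, 233.5601043701172), (24.989818572998047, 101.37391662597656), 4.755848407745361)
[0.45377328 0.19319877] [[ 0.00632091 -0.01898853]
 [-0.02340553 -0.00827037]
 [-0.00537334  0.02068205]]
well [ 0.476506   -0.10388524  0.07      ] wellpx side [281.87458003 166.40582309]
18 [0.454, 0.191, 0.05] [ 45.7  14.7 -34.8   0.  -40.5 152.3]
18 [0.454, 0.191, 0.2] [ 45.7   4.4 -24.    0.  -61.6 152.3]
18 [0.476, -0.103, 0.08] [  11.    11.7  -33.7    0.   -44.6 -173. ]
18 [0.476, -0.103, 0.2] [  11.     3.8  -24.6    0.   -61.5 -173. ]
198 [0.454, 0.191, 0.05] [ 45.7  14.7 -34.8   0.  -40.5 -27.7]
198 [0.454, 0.191, 0.2] [ 45.7   4.4 -24.    0.  -61.6 -27.7]
198 [0.476, -0.103, 0.08] [ 11.   11.7 -33.7   0.  -44.6   7. ]
198 [0.476, -0.103, 0.2] [ 11.    3.8 -24.6   0.  -61.5   7. ]
```

```bash
python3 - <<'E'
from h import *
R=Rdown(197.5); c=[.4540,.1933]
robot.goto([*c,.16],R); print(robot.read_t(),robot.read_position())
robot.move_gripper(0.6)
robot.servo_line([*c,.050],speed=.1); f0=robot.read_force()
robot.move_gripper(0.0); print(robot.read_t(),"w",robot.read_grip_width()*88,robot.read_finger_force(),f0,robot.read_force())
robot.servo_line([*c,.15],speed=.1); robot.dwell(.2)
print(robot.read_t(),robot.read_position(),robot.read_force(),robot.read_ft_torque(),robot.read_grip_width()*88)
for n in("side","top"):
    p,d=robot.grab_frame(n); np.savez(f"pics/{n}1.npz",p=p,d=d)
u,v=proj("side",[*c,.12]).astype(int)
p=np.load("pics/side1.npz")["p"][v-70:v+70,u-80:u+80]
cv2.imwrite("pics/lift.png",cv2.resize(p,None,fx=4,fy=4)[:,:,::-1])
E
```

```text
3.2333 [0.45425875 0.19287205 0.16000705]
5.8833 w 22.32150725945886 30.00004917383194 [-0.73978411 -0.77250158  0.61193671] [ 0.05549664 -0.35728865  2.33621589]
7.2333 [0.45377815 0.1931248  0.14944221] [ 1.06483538  0.18946305 -1.70235382] [ 0.01482511  0.14515942 -0.01709618] 22.25311680393087
```

View pics/lift.png

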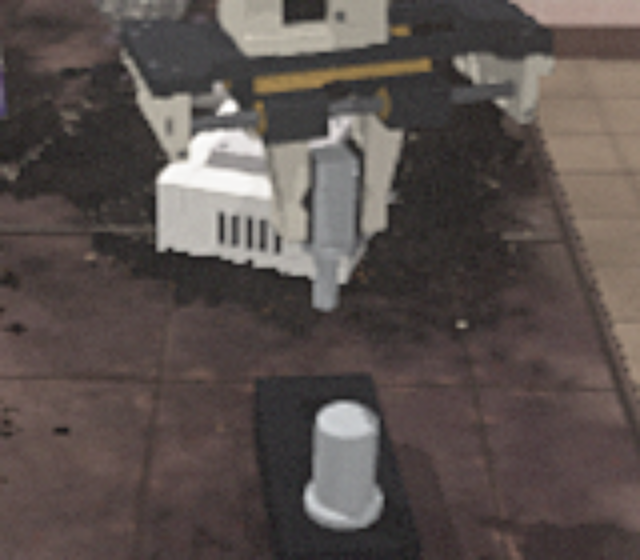

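The plug is gripped square and upright, with its foot at crop pixel (325,308), and the round plug stands untouched at (343,465). Now I'll move over the well and make the first light touch, to learn the contact stiffness and noise.

```bash
cat >> h.py <<'E'
def fz(n=4):
    s=[]
    for _ in range(n): s.append(robot.read_force()); robot.dwell(.01)
    return np.mean(s,0)
E
python3 - <<'E'
from h import *
w=[.4765,-.1039]; R=Rdown(197.5)
robot.goto([*w,.15],R); robot.servo_line([*w,.117],speed=.06); robot.dwell(.3)
s=[]
t=robot.read_t()
for _ in range(8): s.append(robot.read_force()); robot.dwell(.02)
s=np.array(s); b=s.mean(0); print(t,robot.read_t(),b,s.std(0),robot.read_position())
np.save("b.npy",b)
z=.117
while z>.104:
    z-=.0005; robot.servo_line([*w,z],speed=.02); f=fz()-b
    print(round(z,4),robot.read_position().round(5),f.round(2),round(robot.read_t(),2))
    if f[2]>3: break
E
```

```text
9.475 9.6083 [ 0.22708754 -0.0927145  -1.0371959 ] [0.51507012 0.27822407 0.41445056] [ 0.4765719  -0.10392272  0.11716925]
0.1165 [ 0.4765  -0.10388  0.11649] [-0.39 -0.22 -0.39] 9.89
0.116 [ 0.47649 -0.1039   0.11598] [-0.31  0.52 -0.14] 10.18
0.1155 [ 0.47648 -0.10391  0.11545] [-0.12  0.24 -0.05] 10.46
0.115 [ 0.47649 -0.10389  0.11499] [-0.41  0.03 -0.34] 10.74
0.1145 [ 0.47648 -0.1039   0.11447] [-0.55  0.03 -0.11] 11.03
0.114 [ 0.47649 -0.1039   0.11398] [-0.25  0.25 -0.38] 11.31
0.1135 [ 0.47648 -0.1039   0.11347] [-0.56 -0.04  0.15] 11.59
0.113 [ 0.47649 -0.10392  0.11298] [ 0.1  -0.   -0.62] 11.88
0.1125 [ 0.47648 -0.1039   0.11246] [ 0.06 -0.02  0.14] 12.16
0.112 [ 0.47656 -0.1039   0.11204] [-0.41 -0.28  0.05] 12.44
0.1115 [ 0.47663 -0.10395  0.11165] [-0.28 -0.13  2.  ] 12.72
0.111 [ 0.47637 -0.10408  0.11087] [-0.17 -2.12  0.37] 13.01
0.1105 [ 0.47633 -0.10403  0.1104 ] [ 0.01 -3.29 -0.12] 13.29
0.11 [ 0.47637 -0.10402  0.10995] [-0.75 -3.58  0.3 ] 13.57
0.1095 [ 0.4764  -0.10399  0.10947] [-0.65 -4.48  0.32] 13.86
0.109 [ 0.47641 -0.104    0.10898] [-1.19 -4.31  0.69] 14.14
0.1085 [ 0.47643 -0.10398  0.10846] [-1.51 -5.04  1.38] 14.43
0.108 [ 0.47642 -0.10399  0.10797] [-1.42 -4.89  1.3 ] 14.71
0.1075 [ 0.47643 -0.104    0.10747] [-1.25 -5.19  1.86] 14.99
0.107 [ 0.47643 -0.10402  0.10696] [-1.18 -5.03  1.17] 15.28
0.1065 [ 0.47643 -0.10402  0.10648] [-1.   -5.01  1.81] 15.56
0.106 [ 0.47642 -0.10402  0.10597] [-0.87 -5.49  1.89] 15.84
0.1055 [ 0.47639 -0.10403  0.10547] [-0.81 -5.35  1.67] 16.12
0.105 [ 0.4764  -0.10405  0.10499] [-1.08 -5.54  1.61] 16.41
0.1045 [ 0.47641 -0.10407  0.10449] [-1.07 -5.37  1.99] 16.69
0.104 [ 0.47641 -0.10406  0.10398] [-1.31 -4.99  1.93] 16.98
```

The plug dropped into the well on the first touch and is about 8 mm down. The lateral load is about 5 N in -y, so I'll press on while giving way sideways.

```bash
python3 - <<'E'
from h import *
b=np.load("b.npy"); w=np.array([.4765,-.1039]); z=.104
for i in range(70):
    f=fz(3)-b
    if i%3==0 or f[2]>8 or z<.080: print(round(z,4),robot.read_position().round(5),f.round(2),w.round(5),round(robot.read_t(),2))
    if f[2]>14 or np.hypot(f[0],f[1])>12 or z<.0765: break
    w=w+np.clip(3e-5*f[:2],-1.5e-4,1.5e-4); z-=.0010 if z>.0795 else .0003
    robot.servo_line([*w,z],speed=.02)
E
```

```text
0.104 [ 0.47644 -0.10403  0.104  ] [-1.31 -4.81  1.52] [ 0.4765 -0.1039] 17.0
0.101 [ 0.47638 -0.10423  0.10087] [-1.07 -3.42 -0.12] [ 0.47641 -0.10432] 17.82
0.098 [ 0.47639 -0.10443  0.09793] [-0.59 -0.91 -0.57] [ 0.47634 -0.10455] 18.65
0.095 [ 0.47628 -0.10457  0.09495] [-0.21 -0.33 -0.1 ] [ 0.47631 -0.10458] 19.48
0.092 [ 0.47622 -0.10459  0.09195] [-0.41  0.4  -0.1 ] [ 0.47626 -0.10459] 20.3
0.089 [ 0.47618 -0.10458  0.08895] [-0.36  0.43  0.14] [ 0.47623 -0.10457] 21.12
0.086 [ 0.47639 -0.10457  0.0862 ] [-0.98  0.75  5.27] [ 0.47618 -0.10455] 21.95
0.083 [ 0.47635 -0.10454  0.08308] [ 0.69 -0.31  5.12] [ 0.47613 -0.10453] 22.77
0.08 [ 0.47632 -0.10454  0.08004] [0.41 0.07 4.95] [ 0.47617 -0.10457] 23.6
0.079 [ 0.47632 -0.10456  0.07902] [ 0.84 -0.49  5.04] [ 0.47618 -0.10457] 23.88
0.0787 [ 0.47635 -0.10454  0.07877] [0.26 0.41 5.97] [ 0.47621 -0.10459] 24.15
0.0784 [ 0.47635 -0.10454  0.07849] [ 0.57 -0.14  6.29] [ 0.47621 -0.10457] 24.43
0.0781 [ 0.47633 -0.10455  0.07817] [0.39 0.32 6.12] [ 0.47623 -0.10458] 24.7
0.0778 [ 0.47639 -0.10457  0.07807] [-0.75  0.2   7.63] [ 0.47624 -0.10457] 24.98
0.0775 [ 0.47635 -0.10457  0.07799] [-1.32  0.26 11.67] [ 0.47622 -0.10456] 25.25
0.0772 [ 0.47641 -0.10457  0.07799] [-2.64  2.05 14.64] [ 0.47618 -0.10456] 25.52
```

The plug is seated: z stalled at 78.0 mm while the force rose. Now I'll ease off, release, retreat and check.

```bash
python3 - <<'E'
from h import *
w=[.47620,-.10457]
robot.servo_line([*w,.0779],speed=.02); robot.move_gripper(.6); print(robot.read_grip_width()*88, robot.read_finger_force())
robot.servo_line([*w,.16],speed=.08); robot.goto([.40,.05,.28],Rdown(197.5)); robot.dwell(.3); print(robot.read_t(),robot.read_force())
for n,z in(("top",.122),("side",.122)):
    p,d=robot.grab_frame(n); W=cloud(n,d); k=W[(W[...,2]>.09)&(W[...,2]<.14)&(np.hypot(W[...,0]-w[0],W[...,1]-w[1])<.03)]
    print(n,len(k),np.percentile(k[:,2],[50,95]),k[k[:,2]>.115].mean(0))
    u,v=proj(n,[*w,.09]).astype(int); c=p[v-50:v+50,u-60:u+60]; cv2.imwrite(f"pics/end_{n}.png",cv2.resize(c,None,fx=5,fy=5)[:,:,::-1])
E
```

```text
52.99076044921515 0.0
28.8333 [0.04915736 0.19950133 0.16812801]Traceback (most recent call last):
  File "<stdin>", line 7, in <module>
    return _quantile_unchecked(
        a, q, axis, out, overwrite_input, method, keepdims, weights)
    return _ureduce(a,
                    func=_quantile_ureduce_func,
    ...<5 lines>...
                    overwrite_input=overwrite_input,
                    method=method)
    r = func(a, **kwargs)
    result = _quantile(arr,
                       quantiles=q,
    ...<2 lines>...
                       out=out,
                       weights=wgt)
    slices_having_nans = np.isnan(arr[-1, ...])
                                  ~~~^^^^^^^^^
IndexError: index -1 is out of bounds for axis 0 with size 0
```

The arm blocks the top view here, so I'll use the side view and move the arm aside.

```bash
python3 - <<'E'
from h import *
w=[.47620,-.10457]
robot.goto([.42,.28,.28],Rdown(197.5)); robot.dwell(.3); print(robot.read_t())
out=[]
for n in("top","side"):
    p,d=robot.grab_frame(n); W=cloud(n,d); k=W[(W[...,2]>.09)&(W[...,2]<.14)&(np.hypot(W[...,0]-w[0],W[...,1]-w[1])<.03)]
    if len(k): print(n,len(k),np.percentile(k[:,2],[50,95]),k[k[:,2]>.115].mean(0))
    u,v=proj(n,[*w,.09]).astype(int); c=p[v-50:v+50,u-40:u+40]; out.append(cv2.resize(c,None,fx=4.9,fy=4.9))
cv2.imwrite("pics/end.png",np.hstack(out)[:,:,::-1])
E
```

```text
30.1
top 137 [0.12064206 0.123747  ] [ 0.47589529 -0.10332675  0.12129929]
side 120 [0.10858329 0.12240406] [ 0.47731044 -0.09824473  0.12007339]
```

View pics/end.png

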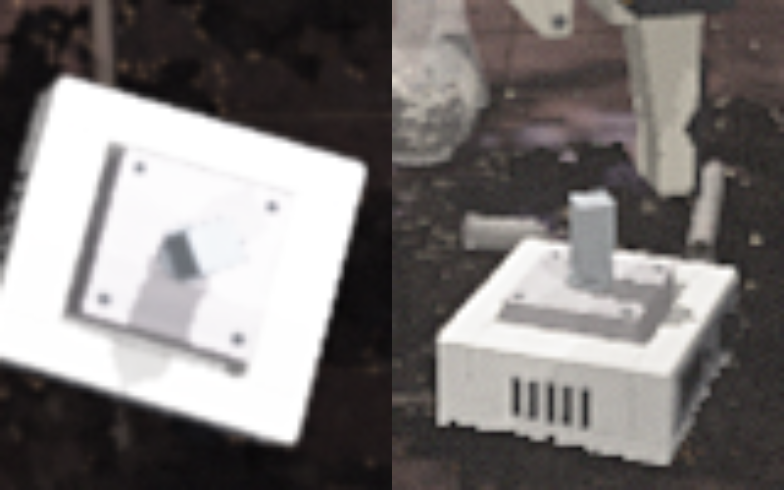

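The plug stands upright in the middle of the block with its collar flush, at crop pixel (592,280) in the side view. Its top measures about 0.122 m, as expected when home. Handing in.

```bash
python3 -c "
from rig import robot
print(robot.job_done(), robot.read_t())"
```

```text
the job is handed in; nothing more can be done
the job is handed in; nothing more can be done
```

The square-headed plug is pressed home in the heater block's well, with its collar flush, and released; the round-headed plug was left in the stand, and I handed the job in after about 30 s of the 72 s allowed (the hand-in returned no verdict).

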